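Find the sticky spot on a steriliser's loading slide

TASK

The tray carriage of this steriliser loading slide drags somewhere along its rail. Take it by the green post and stroke it gently through its full travel, first until it presses lightly against the blue buffer and then right across until it presses lightly against the orange one, feeling for the short stretch where it drags; then bring it back, leave it parked on the middle of that sticky stretch and let go. Do not ram the rubber buffers, and leave everything else on the counter alone.

Things in the scene. Friction and masses are not known exactly. Their poses are not given: they have to be found in the camera images.
- slide: the loading slide, screwed down: aluminium base plate 110 x 490 x 12 mm with a dark steel rail along its middle (24 mm wide, top 30 mm above the counter). Origin: centre of the plate's underside; y axis along the rail towards the blue buffer, z up. A grey stop at each end (56 mm wide, top 46 mm above the counter) carries a rubber buffer
- rail_mid (a point): middle of the rail's top. The rail has one invisible sticky stretch about 3 cm long, its middle within 100 mm of this point along y. The carriage drags by about 1 N on the clean rail, about 4 to 11 N there (most when running on, least when running off). Its middle 20 mm count as parked on it
- blue_end (a point): nominal face of the blue buffer, on the rail's top, 185 mm from rail_mid (+y). The stop was set by hand: the carriage meets the buffer with its origin 138 to 162 mm from the slide's origin. The buffer gives 0.7 mm per newton and bottoms at 12 mm (18 N); over 20 N is ramming
- orange_end (a point): nominal face of the orange buffer, 185 mm from rail_mid (-y); set by hand and springy just like the blue one
- carriage: carriage on the rail: white block 64 mm across x 70 mm along, steel tray plate on top 52 mm above the counter, with low lips (to 64 mm above the counter) 50 mm either side of its middle line, green grip post in the middle. Frame parallel to the slide's, origin on its centre line at counter height. It stays where it is left; a pressed buffer pushes it back some mm
- grip_post (a point): point to grip, 84 mm above the counter, on the middle of the green post of the carriage: the post is 24 mm thick along the rail, 30 mm across it and stands from 52 to 106 mm above the counter; its axes are the carriage's. Fingers that close along the rail (y) have free room on both sides
- spare_carriage: spare carriage block without a grip post, white plastic with a steel top plate, 104 x 70 x 34 mm; leave it alone. Origin: centre of its underside
- spare_buffer: spare grey rubber buffer, 44 x 18 x 22 mm; leave it alone. Origin: centre of its underside
- screwdriver: screwdriver with a blue handle, 200 mm long, lying flat; leave it alone. Origin: under its middle
- spray_bottle: upright bottle with a blue cap, 64 mm across, 170 mm tall; leave it alone. Origin: centre of its underside
- steel_bowl: steel bowl, 120 mm across, 45 mm tall; leave it alone. Origin: centre of its underside
- cassette: open steel instrument cassette with three rods in it, 140 x 90 x 28 mm; leave it alone. Origin: centre of its underside
- cup: clear plastic cup, 72 mm across, 85 mm tall; leave it alone. Origin: centre of its underside

How it is judged (in metres and radians):
On the way, in this order (a step that is already met when the one before it is completed fails the run):
1. the carriage presses against the blue buffer (more than 1 N) (y of carriage in the frame of slide above 0.13 m and contact force between carriage and slide above 1 N), for 0.05 s.
2. then the carriage presses against the orange buffer (more than 1 N) (y of carriage in the frame of slide below -0.13 m and contact force between carriage and slide above 1 N), for 0.05 s.
At the end, for the whole second after the job is handed in: the carriage stands still and released on the sticky stretch (its middle within about 11 mm of the middle of that stretch), after having touched the blue buffer and then the orange one (y of carriage in the frame of slide between -0.125 and 0.125 m and contact force between carriage and slide above 6.7 N and linear speed of carriage below 0.005 m/s).
It fails at once if a buffer is rammed (carriage pressed on the slide's parts with more than 20 N) (contact force between carriage and slide above 20 N).
It fails at once if a bystander on the counter is moved by more than 3 cm (distance of any of spare_carriage, spare_buffer, screwdriver, spray_bottle, steel_bowl, cassette, cup from where it was at the start of the episode above 0.03 m).
It also fails if it takes over 72 s, if anything falls off the work surface, if the arm or the gripper's body presses on something with over 40 N, if the wrist force passes 120 N, or if a joint passes its speed limit or range.

ROBOT

A 6-joint arm with a two-finger parallel gripper is mounted at the origin on the work surface. World frame = base frame: x ahead of the robot, y to its left, z up, the work surface at z = 0. Lengths are in mm, angles in degrees, forces in N, time in s.
With the tool pointing down it reaches from about 250 to 725 mm from the base axis. Payload 9.7 kg.
Tool frame: the origin (TCP) lies between the finger pads; the fingertips stand 8 mm ahead of it and the grasp point (between the pads) lies 11 mm behind it; z points along the fingers, y is the direction in which the jaws open and shut (so a half turn about z gives the same grasp; the last joint's range is limited). The gripper opens to 85 mm and grips with 20 to 120 N. Pads are 22 mm wide; open, the fingers measure 114 mm over their backs; the gripper's body (76 mm by 85 mm) begins 54 mm behind the grasp point. The pads swing forward as they close: fully open they stand 13 mm farther back than shut.
Start: joints at [-68.239, 4.979, 10.078, 95.1, 0, 90], TCP at [203.901, -510.804, 239.284] pointing down, gripper open.
Joint ranges: [-179.16, 179.16], [-48.56, 103.87], [-65.8, 70.77], [-126.05, 130.52], [-82.76, 87.17], [-180, 180]. Speed limits (degrees/s): [127.2, 127.2, 147.25, 180, 180, 180].

INTERFACE

Orientations are given as a 3x3 rotation matrix whose columns are the frame's x, y, z axes.
In Python, from workcell import get_obs, snapshot, hand_in gives the robot as it stands.
- The arm moves only by the tool play_rows, never from a script. Its argument "commands" is a list of rows, each a list of 7 numbers: the closure, from 0 (fully open) to 1 (shut), then the shift along the tool's x, y, z in cm, then the turn, a rotation vector about the tool's x, y, z in rad. A call has exactly 8 rows; each row shifts and turns the pose as measured when the row begins, along the tool's axes as they then stand; what a row does not reach is not made up. A row lasts 1/8 s, in which the tool goes at most 62.5 mm and 10.7 degrees, less where a joint would pass 70% of its speed; a pose out of reach is approached as far as the arm can. A call is refused whole if a number of a shift passes 6.25 or a number of a turn 0.188, either way. A call with a gripper value outside its range is refused whole. The fingers move at their own pace and stop on an object; the grip force is fixed at half the most. Time passes only in rows, so rows that do not move let the fingers close, or fill a call up. It gives the time, the measured TCP pose, the force and the opening at its end, in the units of the state.
- get_obs(): the state, without advancing time (a new reading comes with each control period).
- snapshot(name): name is "scene" or "top" or "wrist"; returns a dict with "color" (384x512x3 uint8, blue, green, red), "fx", "fy", "cx", "cy" (pixels), "origin" and "attitude" of the camera in the world. Camera axes: x right, y up, looking along -z (the intrinsics and any distortion apply to the point x, -y, -z); pixel columns grow to the right and rows downward; lengths in mm; the calibration is good to about 2 mm. A picture is of the moment at which its call begins. There is no depth.
- hand_in(): hands the job in, once; it reports no verdict.
The state is a dict: "t": time; "joint_positions": joint angles; "joint_velocities": joint speeds; "joint_efforts": joint torques, N m; "eef_pos": TCP position; "orientation": TCP orientation; "force": force on the tool from outside, world axes, zero at the start; "torque": the same for the moment, N m; "opening": finger opening in mm.
Only numpy, scipy, OpenCV 4.12 (cv2) and the standard library are available. Lean on these libraries where they do the work, as an engineer would, in place of code of your own. Each camera call takes 0.05 s, during which the arm holds its last target. There are 200 camera calls.

## Working session

There is one attempt and no reset: what is moved stays moved. The work goes in short steps, Python scripts to look and compute and a tool call to move; the robot and the scene stay as the last step left them, time stands still between calls to the robot, and variables do not carry over. Pictures are saved under pics/ and viewed, about 8 in all and at most 12, crops included, and the job is handed in when it is done.

Besides the shell and the picture viewer there is one more tool, called after "Emit:" as name(argument=value, ...) on one line, values as JSON. play_rows: Moves the arm, as the interface text tells. Its arguments: {"type":"object","properties":{"commands":{"type":"array","items":{"type":"array","items":{"type":"number"}}}},"required":["commands"]}

```bash
mkdir -p pics; python3 - <<'E'
from workcell import get_obs, snapshot
import cv2,pickle,numpy as np
ims={n:snapshot(n) for n in("top","scene")}
pickle.dump(ims,open("s0.pkl","wb"))
for n,s in ims.items():
    cv2.imwrite(f"pics/{n}0.png",cv2.resize(s["color"],(800,600)))
    print(n,{k:(np.round(v,3).tolist() if k!='color' else 0) for k,v in s.items()})
print(get_obs())
E
```

```text
top {'color': 0, 'fx': 420.04, 'fy': 420.04, 'cx': 252.327, 'cy': 195.752, 'origin': [267.033, -0.528, 1390.997], 'attitude': [[0.019, 0.983, -0.181], [-1.0, 0.016, -0.017], [-0.013, 0.181, 0.983]]}
scene {'color': 0, 'fx': 479.727, 'fy': 479.727, 'cx': 246.577, 'cy': 198.916, 'origin': [1251.573, 718.528, 1377.55], 'attitude': [[-0.681, -0.574, 0.455], [0.732, -0.523, 0.436], [-0.012, 0.63, 0.777]]}
{'t': 0.1, 'joint_positions': array([-6.82406896e+01,  5.00711174e+00,  1.00380964e+01,  9.51003456e+01,
        1.59850675e-04,  8.99978648e+01]), 'joint_velocities': array([-0.02344289, -0.02376855,  0.18994845,  0.00480932,  0.04787184,
        0.04942736]), 'joint_efforts': array([-2.36685792e-04, -5.21562195e+01,  4.65652335e+01,  1.59392174e-02,
        4.42661246e-05,  1.35597551e-05]), 'eef_pos': array([ 203.81304983, -510.6182626 ,  238.65395951]), 'orientation': array([[ 9.28735512e-01,  3.70742701e-01, -4.46179427e-04],
       [ 3.70742969e-01, -9.28734830e-01,  1.12535568e-03],
       [ 2.83503153e-06, -1.21057567e-03, -9.99999267e-01]]), 'force': array([ 1.05537375, -0.282392  , -0.22071299]), 'torque': array([-0.00527088, -0.04466902, -0.01509724]), 'opening': 85.24152443916073}
```

View pics/top0.png

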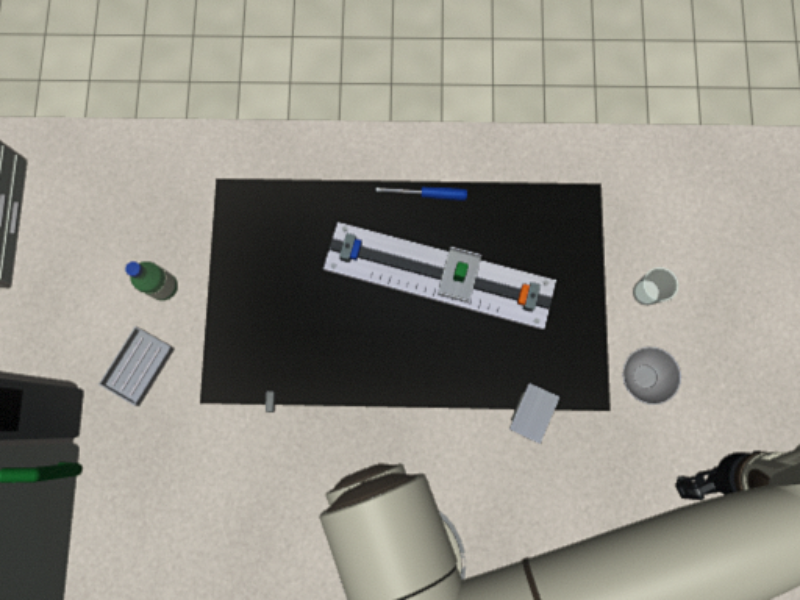

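View pics/scene0.png

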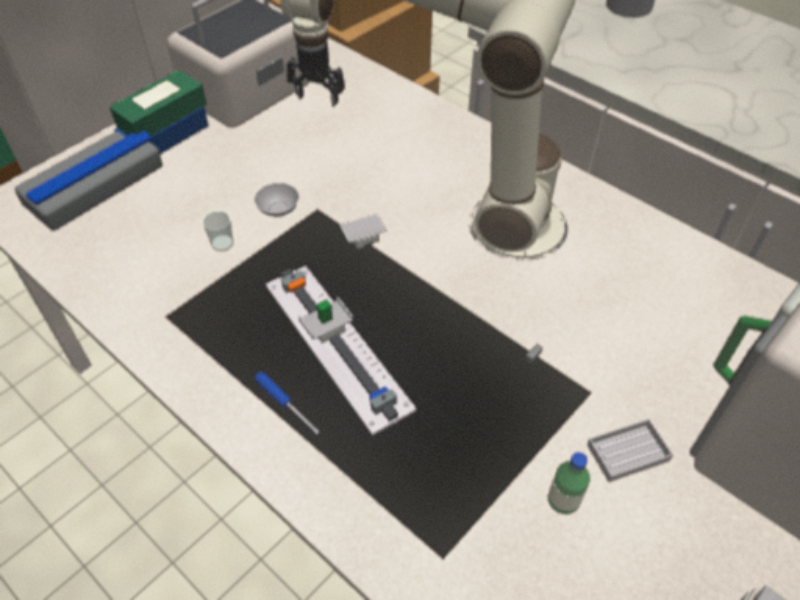

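The top view shows the slide's plate corners at about (338,222), (324,270), (556,279) and (546,328). The green post is near (461,270), the blue buffer at (356,248) and the orange one at (524,294).

```bash
cat > h.py <<'E'
import numpy as np,cv2
def ray(s,u,v):
    d=np.array([(u-s["cx"])/s["fx"],-(v-s["cy"])/s["fy"],-1.]); return np.array(s["attitude"])@d
def at(s,u,v,z):
    d=ray(s,u,v);o=np.array(s["origin"]); return (o+d*(z-o[2])/d[2])
def green(s,roi=None):
    b,g,r=[s["color"][...,i].astype(int) for i in range(3)]
    m=((g>1.5*r)&(g>1.5*b)&(g>60)).astype(np.uint8)
    if roi: k=np.zeros_like(m);k[roi[1]:roi[3],roi[0]:roi[2]]=1;m*=k
    n,l,st,c=cv2.connectedComponentsWithStats(m); i=1+np.argmax(st[1:,4]); return c[i],st[i]
E
python3 - <<'E'
import pickle; from h import *
S=pickle.load(open("s0.pkl","rb"));s=S["top"]
P=[at(s,u/1.5625,v/1.5625,12)[:2] for u,v in[(338,222),(324,270),(556,279),(546,328)]]
P=np.array(P);print(P.round(1))
c=P.mean(0);y=(P[0]+P[1]-P[2]-P[3])/2;print(c,np.linalg.norm(y),np.linalg.norm(P[0]-P[1]),np.degrees(np.arctan2(y[1],y[0])))
x=(P[0]-P[1]+P[2]-P[3])/2;print(np.degrees(np.arctan2(x[1],x[0])))
g,st=green(s,(280,150,310,200));p=at(s,*g,97);print(g,st,p)
yy=y/np.linalg.norm(y);print("s",(p[:2]-c)@yy, (p[:2]-c)@[yy[1],-yy[0]])
t=S["scene"];g,st=green(t,(190,180,230,220));print(g,st,at(t,*g,90))
for col,z in(((356,248),40),((524,294),40)):
    q=at(s,col[0]/1.5625,col[1]/1.5625,z);print(q,(q[:2]-c)@yy)
E
```

```text
[[ 705.9  149.7]
 [ 597.5  176.2]
 [ 585.4 -323.1]
 [ 478.7 -299.2]]
[591.89381782 -74.10872782] 488.95430700536053 111.67161422408094 75.8396763534814
-13.187279529807773
[294.66101695 172.3559322 ] [291 168   8  10  59] [ 582.85676103 -110.97772114   97.        ]
s -37.95951798999799 0.25701742816526724
[207.34177215 198.55696203] [203 193   9  13  79] [ 588.43193991 -105.24350079   90.        ]
[639.93434048 106.23320739  40.        ] 186.6146848813021
[ 545.69030877 -248.89344805   40.        ] -180.7769262851855
```

Emit:
play_rows(commands=[[0,4.5,-2.1,0,0,0,0.157],[0,4.2,-2.8,0,0,0,0.157],[0,3.7,-3.4,0,0,0,0.157],[0,3.1,-3.9,0,0,0,0.157],[0,2.5,-4.4,0,0,0,0],[0,2.5,-4.4,0,0,0,0],[0,2.5,-4.4,0,0,0,0],[0,2.5,-4.4,0,0,0,0]])

```text
t: 1.1
eef_pos: [491.5, -216.3, 235.5]
orientation: [[0.962, -0.272, -0.004], [-0.272, -0.962, 0.004], [-0.005, -0.003, -1.0]]
force: [1.1, -0.7, -0.3]
opening: 85.4
```

```bash
cat > togo.py <<'E'
import sys; from workcell import get_obs; from h import *
from scipy.spatial.transform import Rotation as R
o=get_obs();T=np.array([float(a) for a in sys.argv[1:4]]);ya=np.radians(-104.1 if len(sys.argv)<5 else float(sys.argv[4]))
y=np.array([np.cos(ya),np.sin(ya),0]);z=np.array([0,0,-1.]);x=np.cross(y,z);Rt=np.stack([x,y,z],1);Rc=np.array(o["orientation"])
print("t",o["t"],"pos",o["eef_pos"].round(1),"F",o["force"].round(1),"open",round(o["opening"],1))
print("shift cm",(Rc.T@(T-o["eef_pos"])/10).round(2),"turn",R.from_matrix(Rc.T@Rt).as_rotvec().round(3))
E
python3 togo.py 583 -111 190
```

```text
t 1.1 pos [ 491.5 -216.3  235.5] F [ 1.1 -0.7 -0.3] open 85.4
shift cm [  5.96 -12.61   4.56] turn [-0.003  0.005 -0.03 ]
```

Emit:
play_rows(commands=[[0,1.5,-3.2,1.1,0,0,-0.03],[0,1.5,-3.2,1.1,0,0,0],[0,1.5,-3.2,1.1,0,0,0],[0,1.5,-3.1,1.1,0,0,0],[0,0,0,0,0,0,0],[0,0,0,0,0,0,0],[0,0,0,0,0,0,0],[0,0,0,0,0,0,0]])

```text
t: 2.1
eef_pos: [580.3, -121.2, 188.8]
orientation: [[0.977, -0.211, -0.004], [-0.211, -0.977, 0.018], [-0.007, -0.017, -1.0]]
force: [0.4, -0.1, -0.1]
opening: 85.8
```

```bash
python3 togo.py 583 -111 190; python3 - <<'E'
from workcell import snapshot; from h import *; import pickle
s=snapshot("wrist");pickle.dump(s,open("w1.pkl","wb"));cv2.imwrite("pics/w1.png",cv2.resize(s["color"],(768,576)))
print(np.array(s["origin"]).round(1),np.array(s["attitude"]).round(3).tolist(),s["fx"],s["cx"],s["cy"])
g,st=green(s);print(g,st,at(s,*g,106))
E
```

```text
t 2.1 pos [ 580.3 -121.2  188.8] F [ 0.4 -0.1 -0.1] open 85.8
shift cm [ 0.05 -1.05 -0.1 ] turn [-0.017  0.008  0.033]
[ 658.1 -140.5  321.6] [[-0.211, 0.929, 0.304], [-0.977, -0.195, -0.083], [-0.017, -0.315, 0.949]] 266.7120020508645 254.25405712720033 190.113773854824
[244.29375 194.47   ] [232 179  26  32 800] [ 586.85616052 -112.55507468  106.        ]
```

View pics/w1.png

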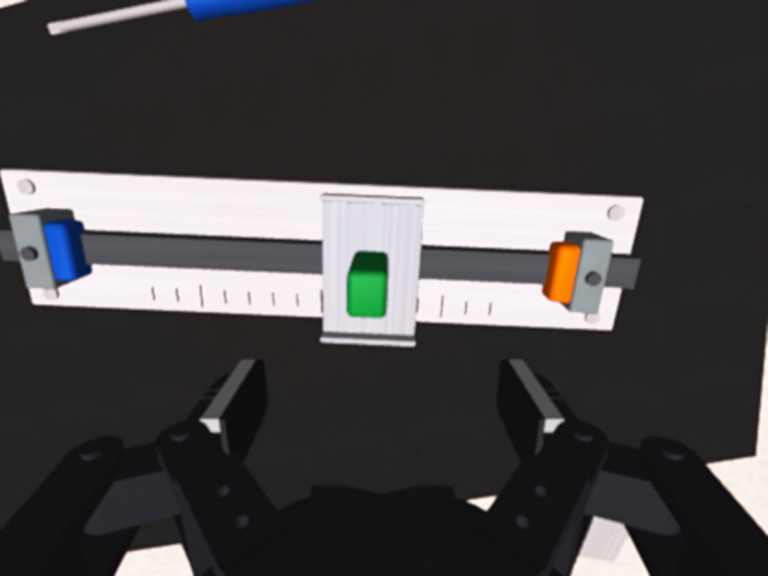

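The wrist view shows the post top centred at about (368,290), with the rail running across. The plate corners are at (3,170), (642,197), (33,304) and (611,329).

```bash
python3 - <<'E'
import pickle; from h import *
s=pickle.load(open("w1.pkl","rb"))
P=np.array([at(s,u/1.5,v/1.5,12)[:2] for u,v in[(1,170),(642,197),(33,304),(611,329)]]);print(P.round(1))
for a,b in((0,1),(2,3)):
    d=P[a]-P[b];print(np.linalg.norm(d),np.degrees(np.arctan2(d[1],d[0])))
c=P.mean(0);print(c)
q=at(s,368/1.5,291/1.5,106);y=np.array([np.cos(np.radians(76)),np.sin(np.radians(76))]);print(q,(q[:2]-c)@y,(q[:2]-c)@[y[1],-y[0]])
for u,z in(((82,250),36),((552,272),36)):
    p=at(s,u[0]/1.5,u[1]/1.5,z);print((p[:2]-c)@y)
E
python3 togo.py 584 -111.5 190 -104
```

```text
[[ 707.6  148.8]
 [ 586.9 -320. ]
 [ 602.7  177.2]
 [ 481.6 -293.6]]
484.06611394555205 75.55830949095815
486.0493007184722 75.57202528160273
[594.66984411 -71.91938823]
[ 587.0894362  -113.52220442  106.        ] -42.20090140305418 2.7093947504938556
173.3105189185623
-174.8426329817316
t 2.15 pos [ 580.3 -121.2  188.8] F [ 0.1  0.  -0.6] open 85.7
shift cm [ 0.16 -1.03 -0.1 ] turn [-0.017  0.008  0.031]
```

Emit:
play_rows(commands=[[0,0.15,-0.6,0.5,-0.017,0.008,0.028],[0,0,-0.4,0.5,0,0,0],[0,0,0,1.5,0,0,0],[0,0,0,2,0,0,0],[0,0,0,2,0,0,0],[0,0,0,1,0,0,0],[0,0,0,0,0,0,0],[0,0,0,0,0,0,0]])

```text
t: 3.15
eef_pos: [580.0, -125.4, 108.4]
orientation: [[0.976, -0.216, 0.002], [-0.216, -0.976, 0.01], [-0.001, -0.01, -1.0]]
force: [0.6, -1.0, 0.7]
opening: 85.5
```

```bash
python3 togo.py 584.5 -112 76 -104.3;  python3 - <<'E'
from workcell import snapshot; from h import *; import pickle
s=snapshot("wrist");pickle.dump(s,open("w2.pkl","wb"));cv2.imwrite("pics/w2.png",cv2.resize(s["color"],(768,576)))
g,st=green(s);print(g,st,at(s,*g,106))
E
```

```text
t 3.15 pos [ 580.  -125.4  108.4] F [ 0.6 -1.   0.7] open 85.5
shift cm [ 0.15 -1.37  3.25] turn [-0.01   0.001  0.032]
[229.99830125 241.46602492] [ 211  218   40   48 1766] [ 587.14194198 -112.90941365  106.        ]
```

View pics/w2.png

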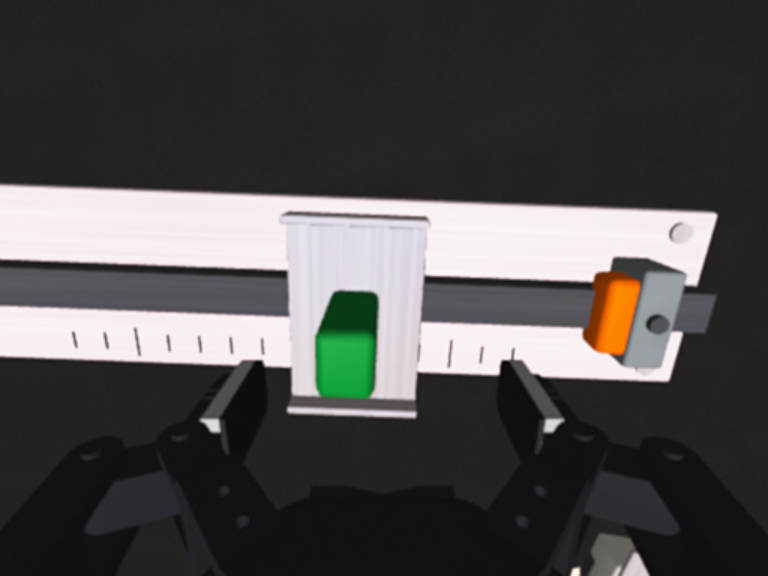

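The post top is at about (347,364) and the fingers straddle it with room to spare. I still need about 13 mm along the rail before going down.

Emit:
play_rows(commands=[[0,0.1,-0.6,0,-0.005,0,0.02],[0,0.1,-0.5,0,-0.005,0,0.012],[0,0,-0.3,0,0,0,0],[0,0,0,0,0,0,0],[0,0,0,0,0,0,0],[0,0,0,0,0,0,0],[0,0,0,0,0,0,0],[0,0,0,0,0,0,0]])

```text
t: 4.2
eef_pos: [582.2, -128.4, 110.2]
orientation: [[0.975, -0.221, 0.004], [-0.221, -0.975, 0.012], [0.002, -0.013, -1.0]]
force: [0.3, 0.3, 0.6]
opening: 85.3
```

```bash
python3 togo.py 585.5 -112.5 76 -104.3
```

```text
t 4.2 pos [ 582.2 -128.4  110.2] F [0.3 0.3 0.6] open 85.3
shift cm [-0.04 -1.58  3.44] turn [-0.013 -0.001  0.027]
```

Emit:
play_rows(commands=[[0,0,-0.3,0,0,0,0],[0,0,-0.3,0,0,0,0],[0,0,-0.3,0,0,0,0],[0,0,-0.3,0,0,0,0],[0,0,-0.3,0,0,0,0],[0,0,-0.3,0,0,0,0],[0,0,-0.3,0,0,0,0],[0,0,-0.3,0,0,0,0]])

```text
t: 5.2
eef_pos: [585.2, -114.7, 110.6]
orientation: [[0.979, -0.202, 0.006], [-0.202, -0.979, 0.021], [0.002, -0.021, -1.0]]
force: [0.6, 1.3, -0.5]
opening: 85.4
```

```bash
python3 togo.py 585.5 -112.5 76 -104.3
```

```text
t 5.2 pos [ 585.2 -114.7  110.6] F [ 0.6  1.3 -0.5] open 85.4
shift cm [-0.03 -0.15  3.46] turn [-0.021 -0.001  0.046]
```

Emit:
play_rows(commands=[[0,0,-0.1,0.4,-0.005,0,0.01],[0,0,-0.1,0.5,-0.005,0,0.01],[0,0,-0.1,0.5,-0.005,0,0.01],[0,0,-0.1,0.5,-0.005,0,0.01],[0,0,-0.1,0.5,-0.005,0,0.01],[0,0,-0.1,0.5,-0.005,0,0.01],[0,0,-0.1,0.4,-0.005,0,0.01],[0,0,-0.1,0.2,-0.005,0,0.01]])

```text
t: 6.2
eef_pos: [579.8, -137.8, 72.8]
orientation: [[0.973, -0.232, 0.001], [-0.232, -0.973, 0.003], [-0.0, -0.003, -1.0]]
force: [0.6, 0.3, -0.6]
opening: 85.5
```

```bash
python3 togo.py 585.5 -112.5 76 -104.3
```

```text
t 6.2 pos [ 579.8 -137.8   72.8] F [ 0.6  0.3 -0.6] open 85.5
shift cm [-0.03 -2.59 -0.32] turn [-0.003  0.     0.015]
```

```bash
python3 - <<'E'
from workcell import get_obs
o=get_obs();print(o["joint_positions"].round(3),o["joint_velocities"].round(2),o["joint_efforts"].round(2),o["eef_pos"].round(1))
E
python3 togo.py 585.5 -112.5 76 -104.3
```

```text
[-1.34420e+01  1.12290e+01 -1.37800e+00  7.73960e+01  1.56000e-01
  1.79993e+02] [-1.92  0.27 -1.38 -1.75 -1.03  0.03] [ 2.500e-01 -5.883e+01  4.652e+01  4.000e-02  4.000e-02  0.000e+00] [ 579.8 -137.8   72.8]
t 6.2 pos [ 579.8 -137.8   72.8] F [ 0.6  0.3 -0.6] open 85.5
shift cm [-0.03 -2.59 -0.32] turn [-0.003  0.     0.015]
```

Emit:
play_rows(commands=[[0,0,0,0,0,0,0],[0,0,0,0,0,0,0],[0,0,0,0,0,0,0],[0,0,0,0,0,0,0],[0,0,0,0,0,0,0],[0,0,0,0,0,0,0],[0,0,0,0,0,0,0],[0,0,0,0,0,0,0]])

```text
t: 7.2
eef_pos: [580.1, -137.8, 73.2]
orientation: [[0.973, -0.232, 0.001], [-0.232, -0.973, 0.003], [0.001, -0.003, -1.0]]
force: [-0.7, 0.5, 0.2]
opening: 85.4
```

```bash
python3 - <<'E'
from workcell import get_obs
o=get_obs();print(o["joint_positions"].round(3),o["joint_velocities"].round(2),o["joint_efforts"].round(2),o["eef_pos"].round(1))
E
python3 togo.py 585.5 -112.5 76 -104.3
```

```text
[-1.34370e+01  1.12110e+01 -1.34600e+00  7.74030e+01  1.58000e-01
  1.79994e+02] [ 0.11 -0.07  0.05  0.05  0.04 -0.02] [ 0.000e+00 -5.893e+01  4.656e+01 -1.000e-02  1.000e-02 -0.000e+00] [ 580.1 -137.8   73.2]
t 7.2 pos [ 580.1 -137.8   73.2] F [-0.7  0.5  0.2] open 85.4
shift cm [-0.06 -2.59 -0.27] turn [-0.003 -0.001  0.015]
```

Joint 6 is at its 180° limit, which explains the odd drift. I'll lift and take the equivalent half-turn grasp, turning the other way.

Emit:
play_rows(commands=[[0,0,0,-3,0,0,0],[0,0,0,-4,0,0,0],[0,0,0,-3,0,0,-0.1],[0,0,0,0,0,0,-0.18],[0,0,0,0,0,0,-0.18],[0,0,0,0,0,0,-0.18],[0,0,0,0,0,0,-0.18],[0,0,0,0,0,0,-0.18]])

```text
t: 8.2
eef_pos: [579.8, -138.1, 176.5]
orientation: [[0.699, 0.715, 0.001], [0.715, -0.699, 0.003], [0.003, -0.001, -1.0]]
force: [0.2, 0.4, -0.3]
opening: 85.5
```

Emit:
play_rows(commands=[[0,0,0,0,0,0,-0.18],[0,0,0,0,0,0,-0.18],[0,0,0,0,0,0,-0.18],[0,0,0,0,0,0,-0.18],[0,0,0,0,0,0,-0.18],[0,0,0,0,0,0,-0.18],[0,0,0,0,0,0,-0.18],[0,0,0,0,0,0,-0.18]])

```text
t: 9.2
eef_pos: [579.7, -138.1, 176.4]
orientation: [[-0.656, 0.755, 0.001], [0.755, 0.656, 0.003], [0.001, 0.003, -1.0]]
force: [0.4, 0.5, 1.0]
opening: 85.3
```

```bash
python3 togo.py 585.5 -112.5 130 75.7
```

```text
t 9.2 pos [ 579.7 -138.1  176.4] F [0.4 0.5 1. ] open 85.3
shift cm [1.55 2.1  4.65] turn [ 0.003 -0.    -0.606]
```

Emit:
play_rows(commands=[[0,0,0,0,0,0,-0.15],[0,0,0,0,0,0,-0.15],[0,0,0,0,0,0,-0.15],[0,0,0,0,0,0,-0.15],[0,0,0.9,1.5,0,0,0],[0,0.1,0.9,1.5,0,0,0],[0,0,0.9,1.6,0,0,0],[0,0,0,0,0,0,0]])

```text
t: 10.2
eef_pos: [584.8, -109.0, 125.5]
orientation: [[-0.971, 0.24, -0.001], [0.24, 0.971, 0.003], [0.002, 0.003, -1.0]]
force: [0.1, -0.3, 0.1]
opening: 85.4
```

```bash
python3 togo.py 585.5 -112.5 76 75.7;  python3 - <<'E'
from workcell import snapshot; from h import *; import pickle
s=snapshot("wrist");pickle.dump(s,open("w3.pkl","wb"));cv2.imwrite("pics/w3.png",cv2.resize(s["color"],(768,576)))
g,st=green(s);print(g,st,at(s,*g,106))
E
```

```text
t 10.2 pos [ 584.8 -109.   125.5] F [ 0.1 -0.3  0.1] open 85.4
shift cm [-0.16 -0.34  4.95] turn [ 0.003 -0.002  0.008]
[250.47795939 220.69935612] [ 233  189   36   62 2019] [ 575.60509147 -109.12778381  106.        ]
```

View pics/w3.png

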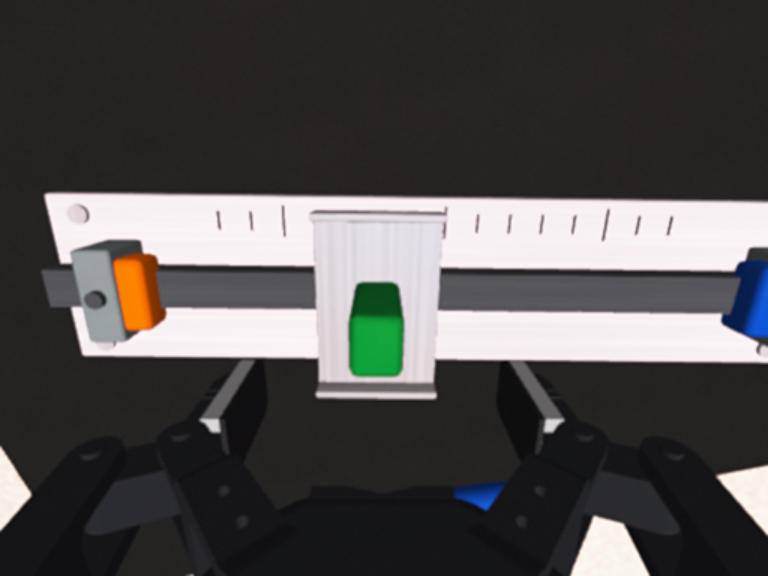

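The post top is centred at about (376,346) and sits between the pads, with the jaw axis parallel to the rail. I'm descending and then closing.

Emit:
play_rows(commands=[[0,0,-0.1,1.2,0,0,0.004],[0,0,-0.1,1.3,0,0,0.004],[0,0,0,1.3,0,0,0],[0,0,0,1.0,0,0,0],[0,0,0,0,0,0,0],[0.3,0,0,0,0,0,0],[0.45,0,0,0,0,0,0],[0.5,0,0,0,0,0,0]])

```text
t: 11.25
eef_pos: [585.2, -112.1, 76.5]
orientation: [[-0.968, 0.25, 0.002], [0.25, 0.968, 0.002], [-0.001, 0.003, -1.0]]
force: [0.2, -1.0, 0.3]
opening: 42.5
```

```bash
python3 togo.py 584 -111 76 75.7
```

```text
t 11.25 pos [ 585.2 -112.1   76.5] F [ 0.2 -1.   0.3] open 42.5
shift cm [0.14 0.08 0.05] turn [ 0.003  0.001 -0.003]
```

Emit:
play_rows(commands=[[0.6,0,0,0,0,0,0],[0.7,0,0,0,0,0,0],[0.8,0,0,0,0,0,0],[0.9,0,0,0,0,0,0],[1,0,0,0,0,0,0],[1,0,0,0,0,0,0],[1,0,0,0,0,0,0],[1,0,0,0,0,0,0]])

```text
t: 12.25
eef_pos: [585.4, -112.2, 77.1]
orientation: [[-0.968, 0.25, 0.003], [0.25, 0.968, 0.002], [-0.002, 0.003, -1.0]]
force: [-0.2, -0.7, 0.6]
opening: 23.4
```

```bash
python3 togo.py 584 -111 76 75.7
```

```text
t 12.25 pos [ 585.4 -112.2   77.1] F [-0.2 -0.7  0.6] open 23.4
shift cm [0.16 0.08 0.11] turn [ 0.003  0.002 -0.003]
```

Emit:
play_rows(commands=[[1,0,0.15,0,0,0,0],[1,0,0.15,0,0,0,0],[1,0,0.15,0,0,0,0],[1,0,0.15,0,0,0,0],[1,0,0.15,0,0,0,0],[1,0,0.15,0,0,0,0],[1,0,0.15,0,0,0,0],[1,0,0.15,0,0,0,0]])

```text
t: 13.25
eef_pos: [588.5, -100.1, 77.1]
orientation: [[-0.968, 0.25, 0.003], [0.25, 0.968, 0.001], [-0.002, 0.002, -1.0]]
force: [-0.3, -0.5, 1.3]
opening: 23.7
```

Emit:
play_rows(commands=[[1,0,0.15,0,0,0,0],[1,0,0.15,0,0,0,0],[1,0,0.15,0,0,0,0],[1,0,0.15,0,0,0,0],[1,0,0.15,0,0,0,0],[1,0,0.15,0,0,0,0],[1,0,0.15,0,0,0,0],[1,0,0.15,0,0,0,0]])

```text
t: 14.25
eef_pos: [591.8, -87.7, 77.1]
orientation: [[-0.968, 0.25, 0.003], [0.25, 0.968, 0.001], [-0.002, 0.002, -1.0]]
force: [-0.7, -1.1, 1.1]
opening: 23.2
```

Emit:
play_rows(commands=[[1,0,0.15,0,0,0,0],[1,0,0.15,0,0,0,0],[1,0,0.15,0,0,0,0],[1,0,0.15,0,0,0,0],[1,0,0.15,0,0,0,0],[1,0,0.15,0,0,0,0],[1,0,0.15,0,0,0,0],[1,0,0.15,0,0,0,0]])

```text
t: 15.25
eef_pos: [595.0, -75.2, 77.1]
orientation: [[-0.968, 0.25, 0.003], [0.25, 0.968, 0.001], [-0.002, 0.002, -1.0]]
force: [-0.5, -1.2, 0.3]
opening: 23.3
```

Emit:
play_rows(commands=[[1,0,0.15,0,0,0,0],[1,0,0.15,0,0,0,0],[1,0,0.15,0,0,0,0],[1,0,0.15,0,0,0,0],[1,0,0.15,0,0,0,0],[1,0,0.15,0,0,0,0],[1,0,0.15,0,0,0,0],[1,0,0.15,0,0,0,0]])

```text
t: 16.25
eef_pos: [598.2, -62.8, 77.1]
orientation: [[-0.968, 0.25, 0.003], [0.25, 0.968, 0.001], [-0.002, 0.002, -1.0]]
force: [-0.5, -1.9, -0.3]
opening: 23.5
```

Emit:
play_rows(commands=[[1,0,0.15,0,0,0,0],[1,0,0.15,0,0,0,0],[1,0,0.15,0,0,0,0],[1,0,0.15,0,0,0,0],[1,0,0.15,0,0,0,0],[1,0,0.15,0,0,0,0],[1,0,0.15,0,0,0,0],[1,0,0.15,0,0,0,0]])

```text
t: 17.25
eef_pos: [601.5, -50.3, 77.1]
orientation: [[-0.968, 0.25, 0.003], [0.25, 0.968, 0.001], [-0.002, 0.002, -1.0]]
force: [0.0, -0.7, 0.0]
opening: 23.1
```

Emit:
play_rows(commands=[[1,0,0.15,0,0,0,0],[1,0,0.15,0,0,0,0],[1,0,0.15,0,0,0,0],[1,0,0.15,0,0,0,0],[1,0,0.15,0,0,0,0],[1,0,0.15,0,0,0,0],[1,0,0.15,0,0,0,0],[1,0,0.15,0,0,0,0]])

```text
t: 18.25
eef_pos: [604.7, -37.9, 77.1]
orientation: [[-0.968, 0.25, 0.003], [0.25, 0.968, 0.001], [-0.002, 0.002, -1.0]]
force: [-0.2, -0.9, 0.2]
opening: 23.5
```

Emit:
play_rows(commands=[[1,0,0.19,0,0,0,0],[1,0,0.19,0,0,0,0],[1,0,0.19,0,0,0,0],[1,0,0.19,0,0,0,0],[1,0,0.19,0,0,0,0],[1,0,0.19,0,0,0,0],[1,0,0.19,0,0,0,0],[1,0,0.19,0,0,0,0]])

```text
t: 19.25
eef_pos: [608.8, -22.2, 77.2]
orientation: [[-0.968, 0.25, 0.003], [0.25, 0.968, 0.001], [-0.002, 0.002, -1.0]]
force: [0.4, -1.3, -0.2]
opening: 23.4
```

Emit:
play_rows(commands=[[1,0,0.19,0,0,0,0],[1,0,0.19,0,0,0,0],[1,0,0.19,0,0,0,0],[1,0,0.19,0,0,0,0],[1,0,0.19,0,0,0,0],[1,0,0.19,0,0,0,0],[1,0,0.19,0,0,0,0],[1,0,0.19,0,0,0,0]])

```text
t: 20.25
eef_pos: [612.9, -6.4, 77.1]
orientation: [[-0.968, 0.25, 0.003], [0.25, 0.968, 0.001], [-0.002, 0.002, -1.0]]
force: [0.2, -1.7, 0.7]
opening: 23.6
```

Emit:
play_rows(commands=[[1,0,0.19,0,0,0,0],[1,0,0.19,0,0,0,0],[1,0,0.19,0,0,0,0],[1,0,0.19,0,0,0,0],[1,0,0.19,0,0,0,0],[1,0,0.19,0,0,0,0],[1,0,0.19,0,0,0,0],[1,0,0.19,0,0,0,0]])

```text
t: 21.25
eef_pos: [617.0, 9.4, 77.2]
orientation: [[-0.968, 0.25, 0.003], [0.25, 0.968, 0.001], [-0.002, 0.002, -1.0]]
force: [0.5, -1.6, -0.7]
opening: 23.1
```

Emit:
play_rows(commands=[[1,0,0.19,0,0,0,0],[1,0,0.19,0,0,0,0],[1,0,0.19,0,0,0,0],[1,0,0.19,0,0,0,0],[1,0,0.19,0,0,0,0],[1,0,0.19,0,0,0,0],[1,0,0.19,0,0,0,0],[1,0,0.19,0,0,0,0]])

```text
t: 22.25
eef_pos: [621.1, 25.1, 77.1]
orientation: [[-0.968, 0.25, 0.003], [0.25, 0.968, 0.001], [-0.002, 0.002, -1.0]]
force: [0.4, -1.0, -0.8]
opening: 23.4
```

Emit:
play_rows(commands=[[1,0,0.19,0,0,0,0],[1,0,0.19,0,0,0,0],[1,0,0.19,0,0,0,0],[1,0,0.19,0,0,0,0],[1,0,0.19,0,0,0,0],[1,0,0.19,0,0,0,0],[1,0,0.19,0,0,0,0],[1,0,0.19,0,0,0,0]])

```text
t: 23.25
eef_pos: [625.2, 40.9, 77.1]
orientation: [[-0.968, 0.25, 0.003], [0.25, 0.968, 0.001], [-0.002, 0.002, -1.0]]
force: [1.8, -0.9, 0.3]
opening: 23.4
```

Emit:
play_rows(commands=[[1,0,0.19,0,0,0,0],[1,0,0.19,0,0,0,0],[1,0,0.19,0,0,0,0],[1,0,0.19,0,0,0,0],[1,0,0.19,0,0,0,0],[1,0,0.15,0,0,0,0],[1,0,0.1,0,0,0,0],[1,0,0.1,0,0,0,0]])

```text
t: 24.25
eef_pos: [628.7, 54.4, 77.1]
orientation: [[-0.968, 0.25, 0.003], [0.25, 0.968, 0.001], [-0.002, 0.002, -1.0]]
force: [0.8, -1.7, 0.2]
opening: 23.3
```

```bash
python3 togo.py 584 -111 76 75.7
```

```text
t 24.25 pos [628.7  54.4  77.1] F [ 0.8 -1.7  0.2] open 23.3
shift cm [  0.19 -17.13   0.08] turn [ 0.002  0.002 -0.003]
```

Emit:
play_rows(commands=[[1,0,0.1,0,0,0,0],[1,0,0.1,0,0,0,0],[1,0,0.1,0,0,0,0],[1,0,0.1,0,0,0,0],[1,0,0.1,0,0,0,0],[1,0,0.1,0,0,0,0],[1,0,0.1,0,0,0,0],[1,0,0.1,0,0,0,0]])

```text
t: 25.25
eef_pos: [630.8, 62.6, 77.2]
orientation: [[-0.968, 0.25, 0.003], [0.25, 0.968, 0.001], [-0.003, 0.002, -1.0]]
force: [1.4, -1.2, -1.1]
opening: 23.0
```

Emit:
play_rows(commands=[[1,0,0.1,0,0,0,0],[1,0,0.1,0,0,0,0],[1,0,0.1,0,0,0,0],[1,0,0.1,0,0,0,0],[1,0,0.1,0,0,0,0],[1,0,0.1,0,0,0,0],[1,0,0.1,0,0,0,0],[1,0,0.1,0,0,0,0]])

```text
t: 26.25
eef_pos: [632.6, 69.5, 77.1]
orientation: [[-0.968, 0.251, 0.002], [0.251, 0.968, -0.001], [-0.002, -0.0, -1.0]]
force: [-0.2, -6.5, 0.4]
opening: 23.2
```

The blue buffer is pressed with about 5 N, and contact began near s = 144 mm. The rail from s = -28 to 144 is clean, so the sticky stretch lies on the orange side. Next I return and sample there.

Emit:
play_rows(commands=[[1,0,-0.4,0,0,0,0],[1,0,-0.8,0,0,0,0],[1,0,-1.2,0,0,0,0],[1,0,-1.2,0,0,0,0],[1,0,-1.2,0,0,0,0],[1,0,-1.2,0,0,0,0],[1,0,-1.2,0,0,0,0],[1,0,-1.2,0,0,0,0]])

```text
t: 27.25
eef_pos: [610.4, -15.9, 77.1]
orientation: [[-0.968, 0.25, 0.003], [0.25, 0.968, 0.002], [-0.003, 0.002, -1.0]]
force: [1.9, 1.3, -0.1]
opening: 23.2
```

Emit:
play_rows(commands=[[1,0,-1.2,0,0,0,0],[1,0,-1.2,0,0,0,0],[1,0,-1.2,0,0,0,0],[1,0,-1.2,0,0,0,0],[1,0,-1.0,0,0,0,0],[1,0,-0.8,0,0,0,0],[1,0,-0.5,0,0,0,0],[1,0,-0.2,0,0,0,0]])

```text
t: 28.25
eef_pos: [590.6, -92.2, 77.1]
orientation: [[-0.968, 0.25, 0.003], [0.25, 0.968, 0.002], [-0.003, 0.002, -1.0]]
force: [0.7, 0.8, 1.1]
opening: 23.3
```

```bash
python3 togo.py 585.4 -112.2 77 75.7
```

```text
t 28.25 pos [590.6 -92.2  77.1] F [0.7 0.8 1.1] open 23.3
shift cm [ 0.   -2.06  0.01] turn [ 0.002  0.003 -0.004]
```

Emit:
play_rows(commands=[[1,0,-0.13,0,0,0,0],[1,0,-0.13,0,0,0,0],[1,0,-0.13,0,0,0,0],[1,0,-0.13,0,0,0,0],[1,0,-0.13,0,0,0,0],[1,0,-0.13,0,0,0,0],[1,0,-0.13,0,0,0,0],[1,0,-0.13,0,0,0,0]])

```text
t: 29.25
eef_pos: [588.0, -102.3, 77.1]
orientation: [[-0.968, 0.25, 0.003], [0.25, 0.968, 0.002], [-0.002, 0.003, -1.0]]
force: [1.1, 0.6, 0.6]
opening: 23.1
```

Emit:
play_rows(commands=[[1,0,-0.13,0,0,0,0],[1,0,-0.13,0,0,0,0],[1,0,-0.13,0,0,0,0],[1,0,-0.13,0,0,0,0],[1,0,-0.13,0,0,0,0],[1,0,-0.13,0,0,0,0],[1,0,-0.13,0,0,0,0],[1,0,-0.13,0,0,0,0]])

```text
t: 30.25
eef_pos: [585.2, -113.1, 77.1]
orientation: [[-0.968, 0.25, 0.003], [0.25, 0.968, 0.002], [-0.002, 0.003, -1.0]]
force: [0.1, 0.2, 1.1]
opening: 23.1
```

Emit:
play_rows(commands=[[1,0,-0.13,0,0,0,0],[1,0,-0.13,0,0,0,0],[1,0,-0.13,0,0,0,0],[1,0,-0.13,0,0,0,0],[1,0,-0.13,0,0,0,0],[1,0,-0.13,0,0,0,0],[1,0,-0.13,0,0,0,0],[1,0,-0.13,0,0,0,0]])

```text
t: 31.25
eef_pos: [582.4, -123.9, 77.1]
orientation: [[-0.968, 0.25, 0.003], [0.25, 0.968, 0.002], [-0.002, 0.002, -1.0]]
force: [1.5, 0.5, 0.6]
opening: 23.4
```

Emit:
play_rows(commands=[[1,0,-0.13,0,0,0,0],[1,0,-0.13,0,0,0,0],[1,0,-0.13,0,0,0,0],[1,0,-0.13,0,0,0,0],[1,0,-0.13,0,0,0,0],[1,0,-0.13,0,0,0,0],[1,0,-0.13,0,0,0,0],[1,0,-0.13,0,0,0,0]])

```text
t: 32.25
eef_pos: [579.6, -134.6, 77.1]
orientation: [[-0.968, 0.25, 0.003], [0.25, 0.968, 0.002], [-0.002, 0.003, -1.0]]
force: [1.2, 1.9, 1.2]
opening: 23.2
```

Emit:
play_rows(commands=[[1,0,-0.12,0,0,0,0],[1,0,-0.12,0,0,0,0],[1,0,-0.12,0,0,0,0],[1,0,-0.12,0,0,0,0],[1,0,-0.12,0,0,0,0],[1,0,-0.12,0,0,0,0],[1,0,-0.12,0,0,0,0],[1,0,-0.12,0,0,0,0]])

```text
t: 33.25
eef_pos: [577.3, -143.3, 77.1]
orientation: [[-0.969, 0.249, 0.003], [0.249, 0.969, 0.004], [-0.002, 0.004, -1.0]]
force: [1.2, 1.0, 0.0]
opening: 23.2
```

Emit:
play_rows(commands=[[1,0,-0.12,0,0,0,0],[1,0,-0.12,0,0,0,0],[1,0,-0.12,0,0,0,0],[1,0,-0.12,0,0,0,0],[1,0,-0.12,0,0,0,0],[1,0,-0.12,0,0,0,0],[1,0,-0.12,0,0,0,0],[1,0,-0.12,0,0,0,0]])

```text
t: 34.25
eef_pos: [574.6, -153.8, 77.1]
orientation: [[-0.968, 0.249, 0.003], [0.249, 0.968, 0.003], [-0.002, 0.004, -1.0]]
force: [0.8, 1.7, -0.3]
opening: 23.7
```

Emit:
play_rows(commands=[[1,0,-0.12,0,0,0,0],[1,0,-0.12,0,0,0,0],[1,0,-0.12,0,0,0,0],[1,0,-0.12,0,0,0,0],[1,0,-0.12,0,0,0,0],[1,0,-0.12,0,0,0,0],[1,0,-0.12,0,0,0,0],[1,0,-0.12,0,0,0,0]])

```text
t: 35.25
eef_pos: [571.9, -163.9, 77.2]
orientation: [[-0.968, 0.249, 0.003], [0.249, 0.968, 0.003], [-0.002, 0.003, -1.0]]
force: [-0.5, 0.8, 1.0]
opening: 23.1
```

Emit:
play_rows(commands=[[1,0,-0.08,0,0,0,0],[1,0,-0.08,0,0,0,0],[1,0,-0.08,0,0,0,0],[1,0,-0.08,0,0,0,0],[1,0,-0.08,0,0,0,0],[1,0,-0.08,0,0,0,0],[1,0,-0.08,0,0,0,0],[1,0,-0.08,0,0,0,0]])

```text
t: 36.25
eef_pos: [570.2, -170.6, 77.1]
orientation: [[-0.968, 0.249, 0.003], [0.249, 0.968, 0.003], [-0.002, 0.003, -1.0]]
force: [-0.3, 1.0, 0.5]
opening: 23.6
```

```bash
python3 - <<'E'
from workcell import get_obs
o=get_obs();print(o["joint_efforts"].round(2),o["force"],o["torque"],o["joint_velocities"].round(2))
E
```

```text
[-3.900e-01 -5.798e+01  4.610e+01 -1.000e-01  1.000e-02 -1.000e-01] [-0.28789258  1.01094151  0.49731381] [-0.03952257  0.06853986 -0.10315977] [-0.61  0.07  0.02  0.03  0.07 -0.62]
```

Emit:
play_rows(commands=[[1,0,-0.13,0,0,0,0],[1,0,-0.13,0,0,0,0],[1,0,-0.13,0,0,0,0],[1,0,-0.13,0,0,0,0],[1,0,-0.13,0,0,0,0],[1,0,-0.13,0,0,0,0],[1,0,-0.13,0,0,0,0],[1,0,-0.13,0,0,0,0]])

```text
t: 37.25
eef_pos: [567.4, -181.4, 77.1]
orientation: [[-0.968, 0.249, 0.003], [0.249, 0.968, 0.003], [-0.002, 0.003, -1.0]]
force: [-0.9, 1.7, 1.4]
opening: 23.3
```

Emit:
play_rows(commands=[[1,0,-0.25,0,0,0,0],[1,0,-0.25,0,0,0,0],[1,0,-0.25,0,0,0,0],[1,0,-0.25,0,0,0,0],[1,0,-0.25,0,0,0,0],[1,0,-0.25,0,0,0,0],[1,0,-0.2,0,0,0,0],[1,0,-0.1,0,0,0,0]])

```text
t: 38.25
eef_pos: [562.5, -200.2, 77.1]
orientation: [[-0.968, 0.25, 0.003], [0.25, 0.968, 0.003], [-0.002, 0.003, -1.0]]
force: [0.4, 1.3, 1.2]
opening: 23.6
```

Emit:
play_rows(commands=[[1,0,-0.1,0,0,0,0],[1,0,-0.1,0,0,0,0],[1,0,-0.1,0,0,0,0],[1,0,-0.1,0,0,0,0],[1,0,-0.1,0,0,0,0],[1,0,-0.1,0,0,0,0],[1,0,-0.1,0,0,0,0],[1,0,-0.1,0,0,0,0]])

```text
t: 39.25
eef_pos: [560.5, -207.9, 77.1]
orientation: [[-0.968, 0.249, 0.003], [0.249, 0.968, 0.003], [-0.002, 0.004, -1.0]]
force: [0.8, 3.6, 2.3]
opening: 23.6
```

Emit:
play_rows(commands=[[1,0,-0.12,0,0,0,0],[1,0,-0.12,0,0,0,0],[1,0,-0.1,0,0,0,0],[1,0,-0.05,0,0,0,0],[1,0,0.3,0,0,0,0],[1,0,0.5,0,0,0,0],[1,0,0.6,0,0,0,0],[1,0,0.6,0,0,0,0]])

```text
t: 40.25
eef_pos: [564.8, -191.3, 77.2]
orientation: [[-0.968, 0.249, 0.003], [0.249, 0.968, 0.003], [-0.002, 0.004, -1.0]]
force: [-0.1, -0.6, 0.0]
opening: 23.6
```

Emit:
play_rows(commands=[[1,0,0.6,0,0,0,0],[1,0,0.6,0,0,0,0],[1,0,0.5,0,0,0,0],[1,0,0.4,0,0,0,0],[1,0,0.2,0,0,0,0],[1,0,0.1,0,0,0,0],[1,0,0.1,0,0,0,0],[1,0,0.1,0,0,0,0]])

```text
t: 41.25
eef_pos: [571.8, -164.5, 77.2]
orientation: [[-0.968, 0.249, 0.003], [0.249, 0.968, 0.002], [-0.002, 0.003, -1.0]]
force: [-0.5, -4.7, 0.9]
opening: 23.2
```

Emit:
play_rows(commands=[[1,0,0.06,0,0,0,0],[1,0,0.06,0,0,0,0],[1,0,0.06,0,0,0,0],[1,0,0.06,0,0,0,0],[1,0,0.06,0,0,0,0],[1,0,0.06,0,0,0,0],[1,0,0.06,0,0,0,0],[1,0,0.06,0,0,0,0]])

```text
t: 42.25
eef_pos: [572.8, -160.6, 77.2]
orientation: [[-0.968, 0.25, 0.003], [0.25, 0.968, 0.001], [-0.002, 0.002, -1.0]]
force: [0.2, -5.6, 0.4]
opening: 23.7
```

Emit:
play_rows(commands=[[1,0,0.06,0,0,0,0],[1,0,0.06,0,0,0,0],[1,0,0.06,0,0,0,0],[1,0,0.06,0,0,0,0],[1,0,0.06,0,0,0,0],[1,0,0.06,0,0,0,0],[1,0,0.06,0,0,0,0],[1,0,0.06,0,0,0,0]])

```text
t: 43.25
eef_pos: [574.3, -154.8, 77.2]
orientation: [[-0.968, 0.249, 0.003], [0.249, 0.968, 0.002], [-0.002, 0.003, -1.0]]
force: [0.4, -1.2, 0.3]
opening: 23.3
```

Emit:
play_rows(commands=[[1,0,0.07,0,0,0,0],[1,0,0.07,0,0,0,0],[1,0,0.07,0,0,0,0],[1,0,0.07,0,0,0,0],[1,0,0.07,0,0,0,0],[1,0,0.07,0,0,0,0],[1,0,0.07,0,0,0,0],[1,0,0.07,0,0,0,0]])

```text
t: 44.25
eef_pos: [575.8, -148.9, 77.1]
orientation: [[-0.968, 0.249, 0.003], [0.249, 0.968, 0.002], [-0.002, 0.003, -1.0]]
force: [-0.2, -1.7, 1.1]
opening: 23.5
```

Emit:
play_rows(commands=[[1,0,0.07,0,0,0,0],[1,0,0.07,0,0,0,0],[1,0,0.07,0,0,0,0],[1,0,0.07,0,0,0,0],[1,0,0.07,0,0,0,0],[1,0,0.07,0,0,0,0],[1,0,0.07,0,0,0,0],[1,0,0.07,0,0,0,0]])

```text
t: 45.25
eef_pos: [577.3, -143.1, 77.1]
orientation: [[-0.968, 0.249, 0.003], [0.249, 0.968, 0.002], [-0.002, 0.003, -1.0]]
force: [-0.1, -1.3, 0.4]
opening: 23.0
```

Emit:
play_rows(commands=[[1,0,0.07,0,0,0,0],[1,0,0.07,0,0,0,0],[1,0,0.07,0,0,0,0],[1,0,0.07,0,0,0,0],[1,0,0.07,0,0,0,0],[1,0,0.07,0,0,0,0],[1,0,0.07,0,0,0,0],[1,0,0.07,0,0,0,0]])

```text
t: 46.25
eef_pos: [578.9, -137.3, 77.1]
orientation: [[-0.968, 0.249, 0.003], [0.249, 0.968, 0.002], [-0.002, 0.003, -1.0]]
force: [0.4, -0.6, 0.2]
opening: 23.2
```

Emit:
play_rows(commands=[[1,0,-0.05,0,0,0,0],[1,0,-0.05,0,0,0,0],[1,0,-0.05,0,0,0,0],[1,0,-0.05,0,0,0,0],[1,0,-0.05,0,0,0,0],[1,0,-0.05,0,0,0,0],[1,0,-0.05,0,0,0,0],[1,0,-0.05,0,0,0,0]])

```text
t: 47.25
eef_pos: [578.3, -139.7, 77.2]
orientation: [[-0.969, 0.248, 0.004], [0.248, 0.969, 0.005], [-0.002, 0.006, -1.0]]
force: [1.4, 2.6, 0.3]
opening: 23.7
```

Emit:
play_rows(commands=[[1,0,-0.05,0,0,0,0],[1,0,-0.05,0,0,0,0],[1,0,-0.05,0,0,0,0],[1,0,-0.05,0,0,0,0],[1,0,-0.05,0,0,0,0],[1,0,-0.05,0,0,0,0],[1,0,-0.05,0,0,0,0],[1,0,-0.05,0,0,0,0]])

```text
t: 48.25
eef_pos: [577.0, -144.5, 77.2]
orientation: [[-0.969, 0.249, 0.004], [0.249, 0.969, 0.004], [-0.002, 0.005, -1.0]]
force: [2.5, 0.7, 0.3]
opening: 23.0
```

Emit:
play_rows(commands=[[1,0,-0.05,0,0,0,0],[1,0,-0.05,0,0,0,0],[1,0,-0.05,0,0,0,0],[1,0,-0.05,0,0,0,0],[1,0,-0.05,0,0,0,0],[1,0,-0.05,0,0,0,0],[1,0,-0.05,0,0,0,0],[1,0,-0.05,0,0,0,0]])

```text
t: 49.25
eef_pos: [575.9, -148.7, 77.2]
orientation: [[-0.969, 0.249, 0.004], [0.249, 0.969, 0.004], [-0.002, 0.005, -1.0]]
force: [1.4, 1.2, 0.6]
opening: 23.2
```

The run-on drag shows up at y about -137 to -143 going towards orange, and at about -166 to -158 going towards blue. That is a stretch about 29 mm long with its middle near y = -151.5. I'll park there and release.

Emit:
play_rows(commands=[[1,0,-0.07,0,0,0,0],[1,0,-0.07,0,0,0,0],[1,0,-0.07,0,0,0,0],[1,0,-0.05,0,0,0,0],[1,0,0,0,0,0,0],[1,0,0,0,0,0,0],[1,0,0,0,0,0,0],[1,0,0,0,0,0,0]])

```text
t: 50.25
eef_pos: [575.1, -151.7, 77.1]
orientation: [[-0.969, 0.249, 0.003], [0.249, 0.969, 0.003], [-0.002, 0.004, -1.0]]
force: [0.3, -0.7, 0.4]
opening: 23.1
```

```bash
python3 togo.py 575 -151.5 77 75.7
```

```text
t 50.25 pos [ 575.1 -151.7   77.1] F [ 0.3 -0.7  0.4] open 23.1
shift cm [0.01 0.02 0.01] turn [ 0.004  0.002 -0.002]
```

Emit:
play_rows(commands=[[0.8,0,0,0,0,0,0],[0.6,0,0,0,0,0,0],[0.4,0,0,0,0,0,0],[0.2,0,0,0,0,0,0],[0,0,0,0,0,0,0],[0,0,0,0,0,0,0],[0,0,0,0,0,0,0],[0,0,0,0,0,0,0]])

```text
t: 51.25
eef_pos: [574.8, -151.3, 76.8]
orientation: [[-0.969, 0.248, 0.003], [0.248, 0.969, 0.004], [-0.001, 0.005, -1.0]]
force: [-0.5, 0.3, 0.3]
opening: 85.1
```

Emit:
play_rows(commands=[[0,0,0,-0.5,0,0,0],[0,0,0,-1,0,0,0],[0,0,0,-1.5,0,0,0],[0,0,0,-1.5,0,0,0],[0,0,0,-1,0,0,0],[0,0,0,-0.5,0,0,0],[0,0,0,0,0,0,0],[0,0,0,0,0,0,0]])

```text
t: 52.25
eef_pos: [575.1, -151.7, 142.4]
orientation: [[-0.969, 0.248, 0.005], [0.248, 0.969, 0.004], [-0.003, 0.005, -1.0]]
force: [0.2, 0.9, 0.7]
opening: 85.2
```

```bash
python3 togo.py 575 -151.5 77 75.7;  python3 - <<'E'
from workcell import snapshot; from h import *; import pickle
s=snapshot("wrist");cv2.imwrite("pics/w4.png",cv2.resize(s["color"],(768,576)))
g,st=green(s);print(g,st,at(s,*g,106))
s=snapshot("top");g,st=green(s,(270,140,330,220));print(g,at(s,*g,97))
E
```

```text
t 52.25 pos [ 575.1 -151.7  142.4] F [0.2 0.9 0.7] open 85.2
shift cm [ 0.04 -0.01  6.54] turn [ 0.005  0.003 -0.001]
[254.43361754 209.19183922] [ 239  181   32   56 1642] [ 565.77913419 -149.06950303  106.        ]Traceback (most recent call last):
  File "<stdin>", line 4, in <module>
  File "h.py", line 10, in green
    n,l,st,c=cv2.connectedComponentsWithStats(m); i=1+np.argmax(st[1:,4]); return c[i],st[i]
                                                      ~~~~~~~~~^^^^^^^^^^
    return _wrapfunc(a, 'argmax', axis=axis, out=out, **kwds)
    return bound(*args, **kwds)
ValueError: attempt to get argmax of an empty sequence
```

View pics/w4.png

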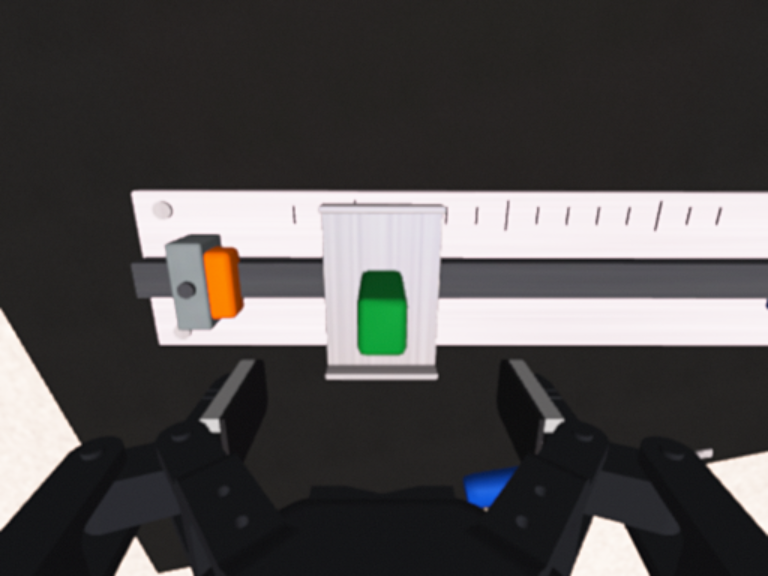

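The carriage stands released between the open fingers, with its post top at (382,328) and no contact. It is where I left it: y is about -149 to -152 by vision, with the usual view bias of 3 mm.

```bash
python3 -c "
from workcell import hand_in; print(hand_in())"
```

```text
the job is handed in; nothing more can be done
None
```

The carriage touched both buffers in order and is parked and released at my best estimate of the sticky stretch's middle. However, the drag I felt there was weaker than the task describes. I handed the job in at about t = 52 s.

- **Blue buffer:** I pressed it with about 5 N; contact began about 144 mm from the slide's centre.
- **Orange buffer:** the last force reading was about 3 N, and I then pressed slightly further. I took no reading at the deepest point, but by travel it was about 8 N at most, well below the 20 N limit.
- **Sticky stretch:** the drag showed only where the carriage ran onto the stretch:
  - towards orange it showed at world y of about -137 to -143 mm;
  - towards blue it showed at about -166 to -158 mm.

  That gives a stretch about 29 mm long with its middle near y = -151.5 mm, about 81 mm from rail centre on the orange side.
- **Final position:** I let go at y = -151.7 mm. The last wrist picture shows the carriage clear of the open gripper, at about -149 mm, within that camera's usual error.

**What disagreed:**
- **Drag readings:** peaks of only about 3 to 5.6 N, and about 1.5 N in the middle of the stretch, where 4 to 11 N was expected. The middle therefore comes from the symmetry of the two run-on edges, not from a steady drag across the stretch.
- **Top-camera check:** a last look from above failed because it found no green post in view.
- **Grasp:** my first approach ran joint 6 into its limit, so I took the grasp turned round by half a turn.

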